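# Flip open the lemon bin of the garnish caddy

## Robot

A 6-joint arm with a two-finger parallel gripper is mounted at the origin on a cart in front of the work surface, level with it; the furniture and walls round the work are solid. World frame = base frame: x ahead of the robot, y to its left, z up, the work surface at z = 0. Lengths are in mm, angles in rad, forces in N, time in s.
With the tool pointing down it reaches from about 400 to 825 mm from the base axis. Payload 7 kg.
Tool frame: the origin (TCP) lies at the very end of the fingers, on their centre line; the grasp point (between the pads) lies 19 mm behind it; z points along the fingers, y is the line along which they close (so a half turn about z gives the same grasp; the last joint's range is limited). The gripper opens to 88 mm and grips with 3 to 60 N. Pads are 19 mm wide; open, the fingers measure 130 mm over their backs; the gripper's body (78 mm by 193 mm) begins 47 mm behind the grasp point.
Start: joints at [-0.813, 0.359, 0.012, 0, -1.224, -0.288], TCP at [305.549, -601.86, 226.561] pointing down, gripper open.
Joint ranges: [-3.07, 3.07], [-1.43, 2.12], [-1.02, 1.25], [-3.03, 1.67], [-3.05, -0], [-3.03, 3.03]. Speed limits (rad/s): [2.39, 2.39, 3.01, 3.14, 3.14, 3.14].

## Interface

Orientations are given as a unit quaternion [x, y, z, w].
In Python, from plant import bot gives the robot as it stands. Calls block until the motion is done:
- bot.move_ptp(position, orientation): joint-space move of the TCP to a pose.
- bot.line_to(position, velocity=150, ori=None): straight line of the TCP; ori=None keeps the orientation; velocity is the mean speed in mm/s.
- bot.move_joints(angles): joint-space move.
- bot.move_gripper(opening, force=None): finger opening in mm; force is the grip in N (None keeps the last); returns when the fingers have stopped.
- bot.pause(seconds).
- bot.solve_ik(position, orientation): joint angles nearest the present ones, or None.
- bot.read_state(): the state.
- bot.camera(name): name is "side" or "top" or "wrist"; returns the picture (480x640x3 uint8, red, green, blue); there is no depth.
- bot.get_calibration(name): a dict with "fx", "fy", "cx", "cy" (pixels), "distortion" ([k1, k2, p1, p2, k3] as OpenCV has them; the pictures are not rectified), "view" (4x4, takes a point from world to camera coordinates); the wrist camera has in their place "T_tool_cam" (4x4, takes a point from camera to tool coordinates, whose origin is the TCP and whose axes are the flange's). Camera axes: x right, y up, looking along -z (the intrinsics and any distortion apply to the point x, -y, -z); pixel columns grow to the right and rows downward; lengths in mm; the calibration is good to about 2 mm. A picture is of the moment at which its call begins: read the wrist's pose just before it. get_calibration takes no time and is no camera call.
A pose or a line that the arm cannot do raises bot.Unreachable and nothing moves.
- bot.close_job(): hands the job in; it is judged then, once.
The state is a dict: "t": time; "joint_pos": joint angles; "qvel": joint speeds; "tau": joint torques, N m; "tcp_pos": TCP position; "eef_rot": TCP orientation; "contact_force": force on the tool from outside, world axes, zero at the start; "moment": the same for the moment, N m; "width": finger opening in mm; "finger_force": force on a finger pad.
Only numpy, scipy, OpenCV 4.12 (cv2) and the standard library are available. Lean on these libraries where they do the work, as an engineer would, in place of code of your own. Each camera call takes 0.05 s, during which the arm holds its last target. There are 200 camera calls.

## Task

One of the two bins of the garnish caddy holds the lemon. With your fingertips under the lip of that bin's lid, flip the lid up and over past upright so that it rests open by itself, then take the hand away. Leave the other lid shut, the lemon and the garlic in their bins, and the shaker, salt mill and peeler where they are: nothing is to be picked up.

Things in the scene. Friction and masses are not known exactly. Their poses are not given: they have to be found in the camera images.
- caddy: steel garnish caddy, a box 120 mm deep (x), 280 mm wide (y), 95 mm high, fixed to the counter; two open bins side by side, split by a wall in the middle. Origin: centre of its underside; its front (with the lid lips) faces its own -x, toward the robot; +y is its left. Inner floor 9 mm above the counter. The lids' undersides lie 96 mm above the counter
- lid_left (a joint): clear lid of the left bin, 126 mm deep, 134 wide, 4 thick, about 0.14 kg, black lip along its front edge, hinged along the caddy's back edge. Value in rad: 0 closed and level, grows as the front edge swings up and over the back; 1.57 upright; stop at 1.95, leaning back. Loose hinge, no spring: below about 1.5 it falls shut, beyond that it falls open against the stop and stays
- lid_right (a joint): clear lid of the right bin, 126 mm deep, 134 wide, 4 thick, about 0.14 kg, black lip along its front edge, hinged along the caddy's back edge. Value in rad: 0 closed and level, grows as the front edge swings up and over the back; 1.57 upright; stop at 1.95, leaning back. Loose hinge, no spring: below about 1.5 it falls shut, beyond that it falls open against the stop and stays
- hinge_left (a point): middle of the hinge line of the left lid, at caddy x +63, y +70, z 96 mm; its axes turn with the lid: x along the lid from front edge to hinge, y along the hinge line, z out of the lid's outer face. The lid reaches from here to x -126 mm in this frame, its underside at z 0
- hinge_right (a point): the same for the right lid, at caddy x +63, y -70, z 96 mm
- lip_left (a point): middle of the front end of the left lid's lip, at x -147, z +19 mm in the lid's frame (the frame of hinge_left). The lip, a black strip 126 mm wide and 4 mm thick, rises forward at 40 degrees from the lid's front edge (3 mm in front of the caddy's front wall) and juts out 20 mm, free underneath
- lip_right (a point): the same for the right lid
- lemon: yellow lemon, 71x53x51 mm, lying loose in one of the two bins, seen through its clear lid; origin at the centre of its underside
- garlic: pale garlic bulb, 56x56x56 mm, loose in the other bin; origin at the centre of its underside
- shaker: pepper shaker, dark body with tin lid, 49 mm diameter, 110 mm high, standing left of the caddy; origin at the centre of its underside
- mill: small clear salt mill with grey top, 44 mm diameter, 90 mm high, standing right of the caddy; origin at the centre of its underside
- peeler: yellow-handled peeler, 170x25x18 mm, long axis x, lying flat in front of the caddy; origin at the centre of its underside

How it is judged:
By the outcome, as a careful person would: the job done as asked, in the order asked, and still so for the second after the job is handed in, with the robot touching nothing.
It also fails if it takes over 43 s, if anything falls off the work surface, if the arm or the gripper's body presses on something with over 40 N, if the wrist force passes 120 N, or if a joint passes its speed limit or range.

## Working session

There is one attempt and no reset: what is moved stays moved. The work goes in short steps, each a Python script; the robot and the scene stay as the last script left them, time stands still between calls to the robot, and variables do not carry over. Pictures are saved under pics/ and viewed, at most 10 in all, crops included, and the job is handed in when it is done.

```bash
mkdir -p pics; ls; python3 - <<'E'
from plant import bot
import cv2
for n in ("top","side"):
    cv2.imwrite(f"pics/{n}0.png",bot.camera(n)[:,:,::-1])
    c=bot.get_calibration(n); print(n,c)
print(bot.read_state())
E
```

```text
pics
top {'fx': 570.1751484208886, 'fy': 570.1751484208886, 'cx': 318.5849767893237, 'cy': 243.5708984357229, 'distortion': array([-0.00061263,  0.        ,  0.        ,  0.        ,  0.        ]), 'view': array([[-4.47804293e-02, -9.98994224e-01,  2.29221264e-03,
         8.40814394e+01],
       [ 9.76847504e-01, -4.33069716e-02,  2.09507659e-01,
        -5.61852738e+02],
       [-2.09197673e-01,  1.16209851e-02,  9.77804319e-01,
        -1.15973559e+03],
       [ 0.00000000e+00,  0.00000000e+00,  0.00000000e+00,
         1.00000000e+00]])}
side {'fx': 550.4423728727012, 'fy': 550.4423728727012, 'cx': 319.91201392690834, 'cy': 245.67274529925, 'distortion': array([-0.09709263,  0.        ,  0.        ,  0.        ,  0.        ]), 'view': array([[-8.71707144e-01, -4.89737025e-01,  1.68612563e-02,
         5.16022387e+02],
       [ 2.85264817e-01, -4.79178388e-01,  8.30067501e-01,
        -2.09389525e+02],
       [-3.98435239e-01,  7.28385694e-01,  5.57407967e-01,
        -1.17690602e+03],
       [ 0.00000000e+00,  0.00000000e+00,  0.00000000e+00,
         1.00000000e+00]])}
{'t': 0.1, 'joint_pos': array([-8.12882835e-01,  3.59313502e-01,  1.12303995e-02, -2.93111526e-04,
       -1.22410590e+00, -2.88085211e-01]), 'qvel': array([ 4.80008834e-05, -8.98040396e-04,  3.46785286e-03,  7.85589091e-04,
        3.15488265e-04,  4.76350537e-04]), 'tau': array([-1.57910941e-03, -5.84163451e+01,  2.93751562e+01,  7.01555997e+00,
        1.01693204e-02, -5.47569960e-05]), 'tcp_pos': array([ 305.38719471, -601.52073345,  225.75508197]), 'eef_rot': array([-2.32710903e-01,  9.72545697e-01,  6.72086224e-04, -2.28427935e-04]), 'contact_force': array([-0.44574844, -0.37931663,  0.37094688]), 'moment': array([-0.01255612,  0.00050597,  0.00962546]), 'finger_force': 0.0, 'width': 88.05343607393101}
```

View pics/top0.png

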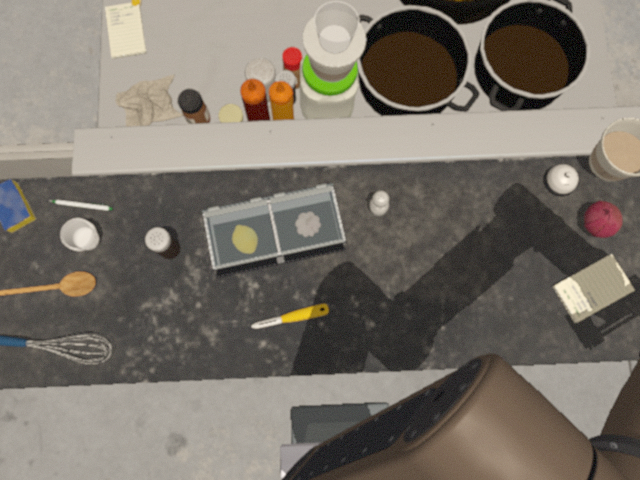

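View pics/side0.png

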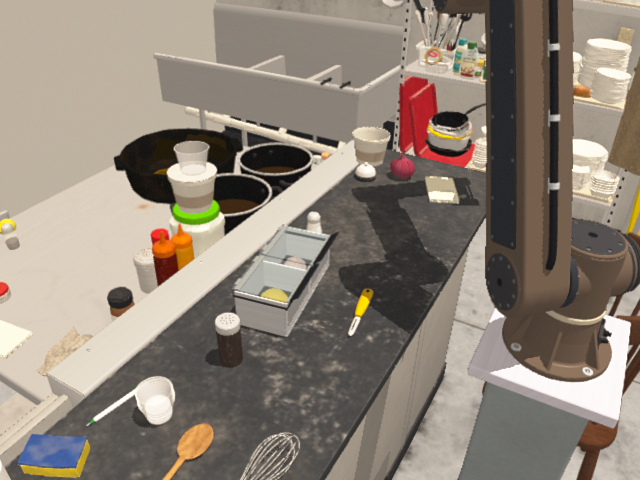

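The lemon (top view, about 244,239) is in the left bin and the garlic (308,224) in the right. The caddy is yawed, with its lips along the lower edge from (213,270) to (345,242). I'll zoom in next.

```bash
python3 - <<'E'
import cv2
a=cv2.imread("pics/top0.png")[175:285,190:360]; cv2.imwrite("pics/topz.png",cv2.resize(a,None,fx=4.7,fy=4.7,interpolation=cv2.INTER_CUBIC))
a=cv2.imread("pics/side0.png")[205:345,215:355]; cv2.imwrite("pics/sidez.png",cv2.resize(a,None,fx=4,fy=4,interpolation=cv2.INTER_CUBIC))
E
```

```text
(no output)
```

View pics/topz.png

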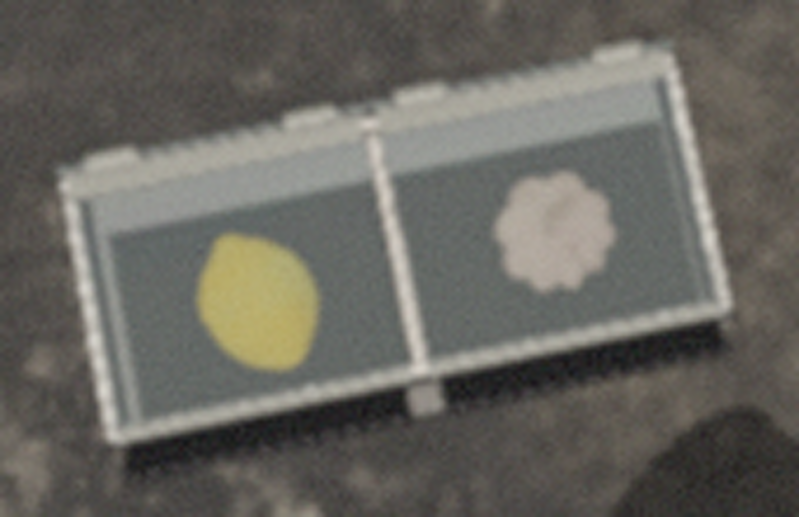

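View pics/sidez.png

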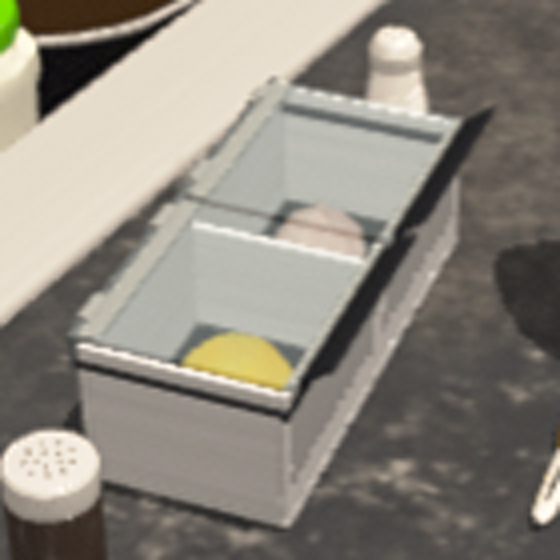

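The zooms show bright rim corners in the top image (zoomed pixels): front-left (113,443), front-right (730,315), back-left (62,183), back-right (672,52). The black lips run in front, split in the middle near (425,395). Next I'll cast rays onto z=95.

```bash
cat > h.py <<'E'
import numpy as np, cv2
from plant import bot
def ray(n,px):
    c=bot.get_calibration(n); K=np.array([[c["fx"],0,c["cx"]],[0,c["fy"],c["cy"]],[0,0,1]])
    p=cv2.undistortPoints(np.array([[px]],float),K,c["distortion"])[0,0]
    V=c["view"]; R=V[:3,:3]; o=-R.T@V[:3,3]; return o,R.T@np.array([p[0],-p[1],-1])
def onz(n,px,z):
    o,d=ray(n,px); return o+d*(z-o[2])/d[2]
def proj(n,P):
    c=bot.get_calibration(n); K=np.array([[c["fx"],0,c["cx"]],[0,c["fy"],c["cy"]],[0,0,1]])
    V=c["view"]; q=(np.atleast_2d(P)@V[:3,:3].T+V[:3,3])*[1,-1,-1]
    return cv2.projectPoints(q,np.zeros(3),np.zeros(3),K,c["distortion"])[0][:,0]
E
python3 - <<'E'
from h import *
z=np.array([[113,443],[730,315],[672,52],[62,183]])/4.7+[190,175]-.4
P=np.array([onz("top",q,95) for q in z]); print(P.round(1))
print([np.linalg.norm(P[i]-P[i-1]).round(1) for i in range(4)])
f=P[0]-P[1]; yaw=np.arctan2(-f[0],f[1]); f2=P[3]-P[2]; print(yaw,np.arctan2(-f2[0],f2[1]))
# side: front-left rim corner, front-left bottom, back-left
s=np.array([[292,403],[82,352],[288,522]])/4+[215,205]-.4
print([onz("side",q,h).round(1) for q,h in zip(s,(98,98,0))])
for px,h in (((158,239),110),((379,198),90),((253,325),5),((327,310),10)): print(onz("top",px,h).round(0))
E
```

```text
[[513.9 277.1  95. ]
 [559.1   4.6  95. ]
 [681.6  24.1  95. ]
 [632.5 299.1  95. ]]
[np.float64(120.6), np.float64(276.3), np.float64(124.0), np.float64(279.3)]
0.1644565229135314 0.17649260086593926
[array([507.5, 287.6,  98. ]), array([623.7, 308.6,  98. ]), array([519.9, 275. ,   0. ])]
[578. 388. 110.]
[652. -73.  90.]
[403. 209.   5.]
[427.  47.  10.]
```

```bash
cat >> h.py <<'E'
from scipy.spatial.transform import Rotation as R_
C=np.array([596.8,151.2,0]); YAW=.170
Rz=R_.from_euler('z',YAW)
W=lambda p: C+Rz.apply(p)
PIT=np.radians(40)
def quat(p=PIT,flip=False):
    c,s=np.cos(p),np.sin(p)
    M=np.column_stack([[-s,0,-c],[0,1,0],[c,0,-s]])
    r=Rz*R_.from_matrix(M)
    return (r*R_.from_euler('z',np.pi) if flip else r).as_quat()
N=np.array([np.sin(PIT),0,np.cos(PIT)]); AX=np.array([np.cos(PIT),0,-np.sin(PIT)])
def tcp(th):   # TCP (caddy frame) with finger's upper tip edge at radius r on the lid's underside
    r=np.interp(th,[0,1.0],[133,112])
    U=np.array([63-r*np.cos(th),70,93.5+min(th/.3,1)*2.5+r*np.sin(th)])
    return U-9.5*N
E
python3 - <<'E'
from h import *
L=[]
for k in (1,-1):
    a=[W([63-147,k*70+s*63,115]) for s in(1,-1)]; b=[W([63-126,k*70+s*63,98]) for s in(1,-1)]
    L.append(a+[b[1],b[0]])
L.append([W([x,y,95]) for x,y in((-60,-140),(-60,140),(60,140),(60,-140))])
L.append([W([x,y,0]) for x,y in((-60,-140),(-60,140),(60,140),(60,-140))])
out=[]
for n,(y,x) in (("top",(170,195)),("side",(205,215))):
    im=cv2.imread(f"pics/{n}0.png")[y:y+150,x:x+160]; im=cv2.resize(im,None,fx=2.5*2,fy=5,interpolation=cv2.INTER_CUBIC)
    for i,l in enumerate(L):
        if n=="top" and i==3: continue
        p=(proj(n,np.array(l))+.5-[x,y])*5
        cv2.polylines(im,[p.astype(int)],True,((0,0,255),(0,255,0),(255,0,0),(255,0,255))[i],1)
    out.append(im[:,:])
cv2.imwrite("pics/ov.png",cv2.resize(np.hstack(out),(800,375),interpolation=cv2.INTER_AREA))
print(bot.get_calibration("wrist")["T_tool_cam"].round(2))
for fl in (0,1):
    for p in [tcp(0)-150*AX+[0,0,40],tcp(0)-80*AX]+[tcp(t) for t in np.linspace(0,1.75,8)]:
        q=bot.solve_ik(W(p),quat(PIT,fl)); print(fl,W(p).round(),None if q is None else np.round(q,2))
E
```

```text
[[  -0.      0.96    0.27   73.18]
 [   1.      0.      0.     -0.56]
 [   0.      0.27   -0.96 -158.16]
 [   0.      0.      0.      1.  ]]
0 [397. 188. 223.] None
0 [450. 197. 138.] [ 0.13 -0.12 -0.84 -2.28 -0.04  0.73]
0 [510. 207.  86.] None
0 [519. 209. 120.] [-0.02  0.07 -0.89 -2.61 -0.29  1.18]
0 [535. 212. 147.] None
0 [556. 215. 169.] None
0 [581. 220. 183.] None
0 [606. 224. 195.] None
0 [633. 228. 200.] None
0 [661. 233. 199.] None
1 [397. 188. 223.] None
1 [450. 197. 138.] [ 0.13 -0.12 -0.84 -2.28 -0.04 -2.41]
1 [510. 207.  86.] None
1 [519. 209. 120.] [-0.02  0.07 -0.89 -2.61 -0.29 -1.96]
1 [535. 212. 147.] None
1 [556. 215. 169.] None
1 [581. 220. 183.] None
1 [606. 224. 195.] None
1 [633. 228. 200.] None
1 [661. 233. 199.] None
```

View pics/ov.png

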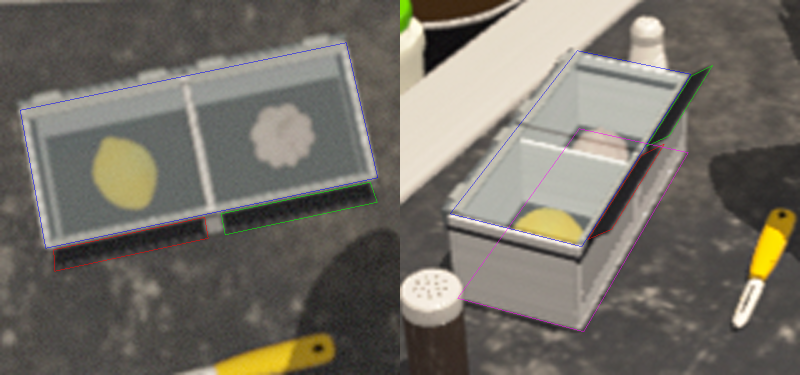

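The model overlay lies on the rim and both lips in both views, so the pose is good. A pitch of 40° is out of reach, so I'll scan pitches.

```bash
python3 - <<'E'
from h import *
import h
ts=np.linspace(0,1.75,8)
for deg in range(40,111,5):
  for fl in (0,1):
    p=np.radians(deg); n=np.array([np.sin(p),0,np.cos(p)]); ax=np.array([np.cos(p),0,-np.sin(p)])
    row=''
    for t in ts:
        U=tcp(t)+9.5*N
        q=bot.solve_ik(W(U-9.5*n),quat(p,fl)); row+=' -- ' if q is None else f' {q[3]:.1f}/{q[4]:.1f}'
    print(deg,fl,row)
E
```

```text
40 0  --  -2.6/-0.3 --  --  --  --  --  -- 
40 1  --  -2.6/-0.3 --  --  --  --  --  -- 
45 0  -2.6/-0.2 --  --  --  --  --  --  -- 
45 1  -2.6/-0.2 --  --  --  --  --  --  -- 
50 0  --  --  --  --  --  --  --  -- 
50 1  --  --  --  --  --  --  --  -- 
55 0  --  --  --  --  --  --  --  -- 
55 1  --  --  --  --  --  --  --  -- 
60 0  --  --  --  --  --  0.9/-0.3 0.9/-0.3 0.8/-0.3
60 1  --  --  --  1.3/-0.2 1.1/-0.3 0.9/-0.3 0.9/-0.3 0.8/-0.3
65 0  --  --  0.8/-0.3 0.7/-0.4 0.6/-0.4 0.5/-0.5 0.5/-0.5 0.5/-0.5
65 1  --  --  0.8/-0.3 0.7/-0.4 0.6/-0.4 0.5/-0.5 0.5/-0.5 0.5/-0.5
70 0  0.9/-0.2 0.6/-0.4 0.5/-0.5 0.4/-0.5 0.4/-0.6 0.3/-0.6 0.3/-0.7 0.3/-0.7
70 1  0.9/-0.2 0.6/-0.4 0.5/-0.5 0.4/-0.5 0.4/-0.6 0.3/-0.6 0.3/-0.7 0.3/-0.7
75 0  0.4/-0.4 0.3/-0.5 0.3/-0.6 0.2/-0.7 0.2/-0.7 0.2/-0.8 0.2/-0.8 0.2/-0.8
75 1  0.4/-0.4 0.3/-0.5 0.3/-0.6 0.2/-0.7 0.2/-0.7 0.2/-0.8 0.2/-0.8 0.2/-0.8
80 0  0.2/-0.6 0.2/-0.7 0.1/-0.8 0.1/-0.8 0.1/-0.9 0.1/-0.9 0.1/-0.9 0.1/-0.9
80 1  0.2/-0.6 0.2/-0.7 0.1/-0.8 0.1/-0.8 0.1/-0.9 0.1/-0.9 0.1/-0.9 0.1/-0.9
85 0  0.1/-0.7 0.1/-0.8 0.1/-0.9 0.1/-0.9 0.1/-1.0 0
[... 253 characters left out ...]
0/-1.2
95 0  -0.1/-1.0 -0.1/-1.0 -0.0/-1.1 -0.0/-1.2 -0.0/-1.2 -0.0/-1.3 -0.0/-1.3 -0.0/-1.3
95 1  -0.1/-1.0 -0.1/-1.0 -0.0/-1.1 -0.0/-1.2 -0.0/-1.2 -0.0/-1.3 -0.0/-1.3 -0.0/-1.3
100 0  -0.1/-1.1 -0.1/-1.2 -0.1/-1.2 -0.1/-1.3 -0.1/-1.3 -0.1/-1.4 -0.1/-1.4 -0.1/-1.4
100 1  -0.1/-1.1 -0.1/-1.2 -0.1/-1.2 -0.1/-1.3 -0.1/-1.3 -0.1/-1.4 -0.1/-1.4 -0.1/-1.4
105 0  -0.1/-1.2 -0.1/-1.3 -0.1/-1.3 -0.1/-1.4 -0.1/-1.5 -0.1/-1.5 -0.1/-1.5 -0.1/-1.6
105 1  -0.1/-1.2 -0.1/-1.3 -0.1/-1.3 -0.1/-1.4 -0.1/-1.5 -0.1/-1.5 -0.1/-1.5 -0.1/-1.6
110 0  -0.2/-1.3 -0.2/-1.4 -0.1/-1.4 -0.1/-1.5 -0.1/-1.6 -0.1/-1.6 -0.1/-1.7 -0.1/-1.7
110 1  -0.2/-1.3 -0.2/-1.4 -0.1/-1.4 -0.1/-1.5 -0.1/-1.6 -0.1/-1.6 -0.1/-1.7 -0.1/-1.7
```

```bash
cat > scan.py <<'E'
from h import *
def Q(psi,p,roll):
    a=np.array([np.cos(p)*np.cos(psi),np.cos(p)*np.sin(psi),-np.sin(p)])
    y=np.array([-np.sin(psi),np.cos(psi),0]); x=np.cross(y,a)
    return (Rz*R_.from_matrix(np.column_stack([x,y,a]))*R_.from_euler('z',roll)).as_quat(), a
def path(th,y=70,d=14):
    r=np.interp(th,[0,.6],[135,118])
    x,z=-r,-d
    return np.array([63+x*np.cos(th)+z*np.sin(th),y,96-x*np.sin(th)+z*np.cos(th)])
if __name__=="__main__":
    D=np.radians
    for y in (60,110):
      for psi in range(-150,151,15):
        for p in range(0,61,10):
          ok=[]
          for roll in range(-180,180,30):
            q,a=Q(D(psi),D(p),D(roll))
            s=''.join('.' if bot.solve_ik(W(path(t,y)),q) is None else 'X' for t in (0,.4,.9,1.7))
            if s.count('X')>=3: ok.append(f'{roll}:{s}')
          if ok: print(y,psi,p,*ok)
E
time python3 scan.py
```

```text
60 -150 0 -180:XXXX -150:XXXX -120:XXXX -60:XXXX -30:XXXX 0:XXXX 30:XXXX 60:XXXX 90:XXXX 120:XXXX 150:XXXX
60 -150 10 -180:XXXX -150:XXXX -120:XXXX -60:XXXX -30:XXXX 0:XXXX 30:XXXX 60:XXXX 90:XXXX 120:XXXX 150:XXXX
60 -150 20 -180:XXXX -150:XXXX -120:XXXX -60:XXXX -30:XXXX 0:XXXX 30:XXXX 60:XXXX 90:XXXX 120:XXXX 150:XXXX
60 -150 30 -180:XXXX -150:XXXX -120:XXXX -60:XXXX -30:XXXX 0:XXXX 30:XXXX 60:XXXX 90:XXXX 120:XXXX 150:XXXX
60 -150 40 -180:XXXX -150:XXXX -120:XXXX -60:XXXX -30:XXXX 0:XXXX 30:XXXX 60:XXXX 90:XXXX 120:XXXX 150:XXXX
60 -150 50 -180:XXXX -150:XXXX -120:XXXX -60:XXXX -30:XXXX 0:XXXX 30:XXXX 60:XXXX 90:XXXX 120:XXXX 150:XXXX
60 -150 60 -180:XXXX -150:XXXX -120:XXXX -60:XXXX -30:XXXX 0:XXXX 30:XXXX 60:XXXX 90:XXXX 120:XXXX 150:XXXX
60 -135 0 -180:XXXX -150:XXXX -120:XXXX -90:.XXX -60:XXXX -30:XXXX 0:XXXX 30:XXXX 60:XXXX 90:XXXX 120:XXXX 150:XXXX
60 -135 10 -180:XXXX -150:XXXX -120:XXXX -90:.XXX -60:XXXX -30:XXXX 0:XXXX 30:XXXX 60:XXXX 90:XXXX 120:XXXX 150:XXXX
60 -135 20 -180:XXXX -150:XXXX -120:XXXX -90:.XXX -60:XXXX -30:XXXX 0:XXXX 30:XXXX 60:XXXX 90:XXXX 120:XXXX 150:
[... 4407 characters left out ...]
X 60:XXXX 90:XXXX 120:XXXX 150:XXXX
60 -45 50 -180:.XXX -150:.XXX -120:.XXX -90:.XXX -30:.XXX 0:.XXX 30:.XXX 60:.XXX 90:.XXX 120:.XXX 150:.XXX
60 -45 60 -180:XXXX -150:XXXX -120:XXXX -90:XXXX -60:XXXX -30:XX.X 0:XXXX 30:XXXX 60:XXXX 90:XXXX 120:XXXX 150:XXXXTraceback (most recent call last):
  File "scan.py", line 18, in <module>
    s=''.join('.' if bot.solve_ik(W(path(t,y)),q) is None else 'X' for t in (0,.4,.9,1.7))
  File "scan.py", line 18, in <genexpr>
    s=''.join('.' if bot.solve_ik(W(path(t,y)),q) is None else 'X' for t in (0,.4,.9,1.7))
                     ~~~~~~~~~~~~^^^^^^^^^^^^^^^^
ValueError: time passes only in moves, steps and waits

real	0m9.628s
user	0m1.939s
sys	0m0.191s
```

IK calls are limited between moves, but a heading of -60° (from front-left) with about 20° of pitch is reachable. That also lets the fingers slide flat under the 40° lip. I'll go to a high pre-pose first.

```bash
cat > plan.py <<'E'
from scan import *
q,a=Q(np.radians(-60),np.radians(20),np.pi)
Y=95
def P(th):
    r=np.interp(th,[0,.6,1.8],[147,126,115]); d=18*np.sin(th)+9.5*np.cos(th)+1+6*max(0,1-th/.2)
    return W([63-r*np.cos(th)-d*np.sin(th),Y,96+r*np.sin(th)-d*np.cos(th)])
pre=P(0)-120*Rz.apply(a)
TH=[.1,.2,.35,.5,.7,.9,1.1,1.3,1.5,1.65,1.75]
E
python3 - <<'E'
from plan import *
bot.move_gripper(0,20)
bot.move_ptp(pre+[0,0,150],q)
s=bot.read_state(); print(s["t"],s["tcp_pos"].round(1),s["joint_pos"].round(2))
for p in [pre,P(0)]+[P(t) for t in TH]:
    j=bot.solve_ik(p,q); print(p.round(),None if j is None else j.round(2))
cv2.imwrite("pics/s1.png",bot.camera("side")[:,:,::-1])
E
```

```text
4.8083 [426.2 316.7 270.5] [ 1.48  0.46 -0.59  0.73 -1.6  -1.21]
[426. 317. 121.] [ 1.47  0.67 -0.67  0.75 -1.39 -1.4 ]
[498. 231.  79.] [ 1.26  0.69 -0.84  0.99 -1.25 -1.53]
[501. 231.  95.] [ 1.26  0.66 -0.83  0.98 -1.26 -1.5 ]
[505. 232. 110.] [ 1.25  0.64 -0.83  0.98 -1.28 -1.47]
[513. 233. 127.] [ 1.24  0.61 -0.81  0.98 -1.3  -1.44]
[522. 235. 142.] [ 1.22  0.59 -0.8   0.99 -1.32 -1.41]
[536. 237. 161.] [ 1.2   0.57 -0.77  1.01 -1.34 -1.37]
[551. 240. 179.] [ 1.17  0.55 -0.75  1.02 -1.36 -1.32]
[570. 243. 195.] [ 1.14  0.54 -0.71  1.04 -1.37 -1.28]
[591. 247. 206.] [ 1.1   0.54 -0.68  1.07 -1.38 -1.25]
[615. 251. 212.] [ 1.07  0.56 -0.64  1.1  -1.38 -1.22]
[634. 254. 213.] [ 1.04  0.57 -0.61  1.12 -1.37 -1.2 ]
[647. 256. 213.] [ 1.02  0.58 -0.59  1.14 -1.37 -1.19]
```

View pics/s1.png

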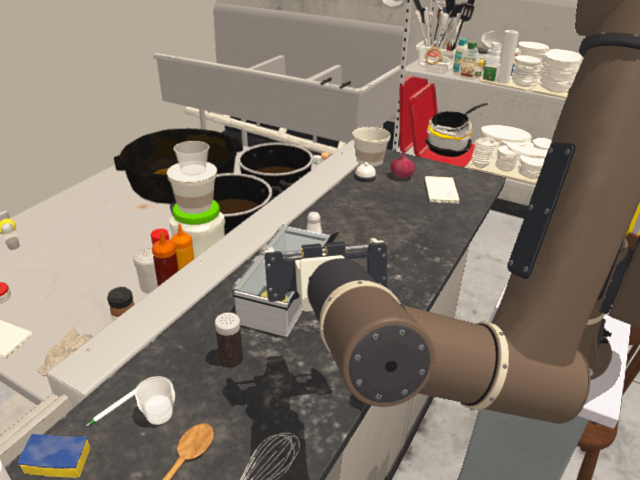

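All points are reachable on one branch. The side view shows the hand level, front-left of the caddy and clear of the shaker at (228,340). Next: descend and insert, checking force.

```bash
python3 - <<'E'
from plan import *
bot.line_to(pre,150); print(bot.read_state()["contact_force"].round(1))
bot.line_to(P(0),80); s=bot.read_state(); print(s["t"],s["contact_force"].round(1),s["tcp_pos"].round(1),P(0).round(1))
a_=bot.camera("side")[:,:,::-1][180:360,200:440]; b_=bot.camera("top")[:,:,::-1][150:330,150:390]
cv2.imwrite("pics/s2.png",cv2.resize(np.hstack([a_,b_]),(800,300),interpolation=cv2.INTER_CUBIC))
E
```

```text
[ 0.2 -0.9  0.1]
7.6583 [-0.9  0.3 -0.3] [497.9 231.2  79.6] [497.9 230.6  79.5]
```

View pics/s2.png

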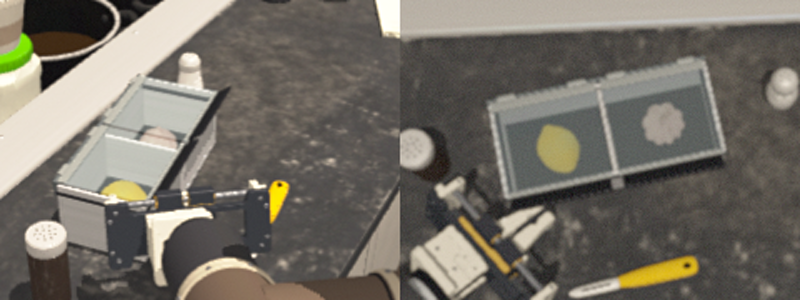

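There is no contact, and in the top view the fingertips disappear under the left lip near (545,205). I'll lift now, stopping if the force gets high.

```bash
python3 - <<'E'
from plan import *
for t in TH:
    bot.line_to(P(t),90); s=bot.read_state(); f=s["contact_force"]; print(t,s["t"],f.round(1))
    if np.linalg.norm(f)>25: print("STOP"); break
    if t==.5: cv2.imwrite("pics/m.png",bot.camera("side")[:,:,::-1])
a_=cv2.imread("pics/m.png")[180:360,200:440]; b_=bot.camera("side")[:,:,::-1][180:360,200:440]; c_=bot.camera("top")[:,:,::-1][130:310,150:390]
cv2.imwrite("pics/s3.png",np.hstack([a_,b_,c_]))
E
```

```text
0.1 8.0833 [-1.9  0.1 -0.9]
0.2 8.4083 [-1.9 -1.5 -0.8]
0.35 8.7667 [-1.3 -0.7 -0.3]
0.5 9.1167 [-0.9  0.4 -1.2]
0.7 9.575 [-1.1 -0.1 -0.2]
0.9 9.9917 [-0.7  0.7 -0.6]
1.1 10.4083 [-1.2 -0.3 -1.1]
1.3 10.8333 [ 0.1 -0.6  0.1]
1.5 11.2583 [ 0.1 -0.1 -0.7]
1.65 11.6167 [-0.4 -0.1 -0.3]
1.75 11.9083 [-0.2 -0.6  0.1]
```

View pics/s3.png

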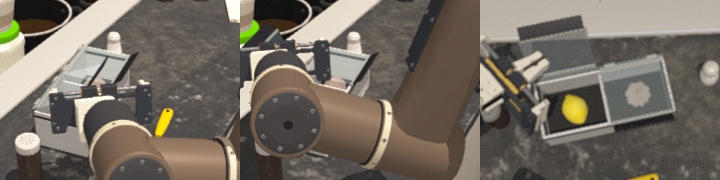

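The top view shows the left lid leaning open behind the bin and the lemon uncovered. Now I'll back the hand away and verify.

```bash
python3 - <<'E'
from plan import *
p=P(1.75); bot.line_to(p+Rz.apply([-60,0,0]),120); bot.line_to(p+Rz.apply([-170,60,50]),150); bot.pause(.7)
s=bot.read_state(); print(s["t"],s["contact_force"].round(1),s["tcp_pos"].round())
t=bot.camera("top")[:,:,::-1][130:340,130:420]; d=bot.camera("side")[:,:,::-1][180:390,180:470]
cv2.imwrite("pics/s4.png",cv2.resize(np.hstack([t,d]),(800,290),interpolation=cv2.INTER_CUBIC))
# predicted lid corners (top px in crop) at 1.95
th=1.95
for x in (-126,-147):
  z=0 if x==-126 else 19
  for y in (7,133):
    w=W([63+x*np.cos(th)+z*np.sin(th),y,96-x*np.sin(th)+z*np.cos(th)]); print((proj("top",w)[0]-[130,130])*400/290)
E
```

```text
14.4083 [ 0.1 -0.1  0.6] [469. 287. 263.]
[171.60914513  40.09539581]
[82.36870739 58.35924392]
[167.14982994  19.92736476]
[77.30881689 38.19973955]
```

View pics/s4.png

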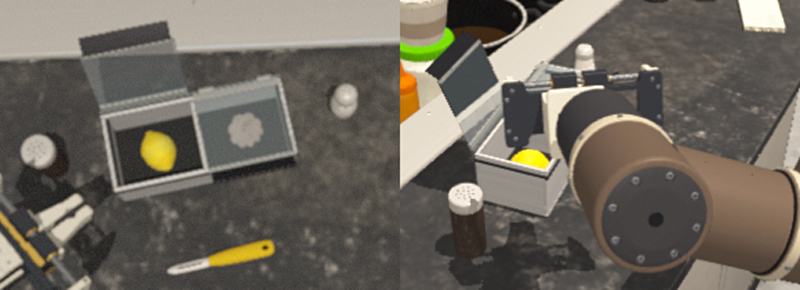

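The lid's lip corners (about 168,20 and 78,38) match the prediction at 1.95 rad. The right lid is shut, the other items are in place and the hand is clear.

```bash
python3 -c "
from plant import bot
print(bot.close_job())"
```

```text
the job is handed in; nothing more can be done
None
```

The left lid, over the lemon, is flipped open and resting on its stop; the right lid is shut, nothing else was moved, the hand is clear, and the job was handed in at about 14.5 s.

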